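# Set the stop dial and hold a lock blank in the corner of a key-shop jig

### The job

First turn the black dial on the jig clockwise until its white line points at the red index mark, and let go of it; this brings the blue stop to its place. Then lay the brass lock blank flat on the jig's steel bed with one end up against the blue stop, and press it firmly against the red fence and down on the bed together with one diagonal push of the fingers, its long side flush with the fence. Finish while still holding that push (do not let go), and leave the other things on the bench where they are.

Things in the scene. Friction and masses are not known exactly. Their poses are not given: they have to be found in the camera images.
- dial_grip (a point): Black dial near one end of the jig's grey base (150 x 310 x 18 mm, fixed): round skirt 50 mm wide, on it an upright bar grip 48 x 14 mm, 32 mm tall, top 62 mm above the bench. Point on the dial's axis in the bar, 55 mm above the bench. Frame turns with the dial: bar along x, white line pointing to -x, z up. Takes about 0.25 N m to turn; stays where it is left.
- dial (a joint): Dial angle in rad, growing clockwise seen from above, range 0 to 2.2; starts at 0.05 to 0.45, the red mark lies 0.4 to 1.5 rad further clockwise. At 0 the bar is square to the fence, the dial's axes are the bed's, and the white line points away from the fence. A rack moves the blue stop 12 mm per rad along the fence towards the bed's middle.
- index_ring: Flat silver scale ring, 82 mm wide, around the foot of the dial, fixed, with small black ticks and one broad red index mark on its rim. Origin on the dial's axis. The mark lies from the centre along the ring's -x axis: the dial is set when the dial's and the ring's -x axes point the same way.
- bed: Steel bed of the jig, 110 mm (x) by 200 mm (y), its top 24 mm above the bench. Origin: centre of its top face; z up, +x to the fence (away from the robot), +y along the fence towards stop and dial. The fence's face is 55 mm from the origin along +x; the other long edge is open. Bed, fence and stop are ground and oiled: friction on them is about 0.25.
- fence: Red fence, 200 mm long, 16 mm thick, upright along the far long side of the bed, its top 28 mm above the bed. Origin: foot of its face, at bed height, in the middle of its length. Same axes as the bed: its face looks to -x (the open side), y runs along the fence.
- stop_face (a point): Blue stop block, lying across the bed square to the fence, 100 mm long, 14 mm thick, top 28 mm above the bed. Point on its face that looks to -y (to the free part of the bed), at bed height, 50 mm from the fence's face. Axes as the bed's. It moves only with the dial; friction holds it against about 18 N, and harder shoves would turn the dial.
- blank: Brass lock-body blank, 0.34 to 0.5 kg, loose on the bench: a stepped bar 80 mm long (y). Lower part 48 mm wide (x), 14 mm tall; on it, in the middle, a rib 24 mm wide, 12 mm tall, full length, leaving a ledge 12 mm wide along each long side. Height 26 mm; two dark bores on top. Origin: centre of its underside, z up. Either end may go to the stop.
- padlock: Bystander: brass padlock standing on the bench, 20 x 40 mm, 64 mm tall. Leave alone.
- brush: Bystander: brush lying on the bench. Leave alone.
- screwdriver: Bystander: screwdriver lying at the back. Leave alone.
- tin: Bystander: tin with a purple label, 76 mm wide, 90 mm tall. Leave alone.
- oil: Bystander: oil bottle with a yellow label, 44 mm wide, 120 mm tall. Leave alone.
- key_a: Bystander: loose brass key, 55 mm long, 4 mm thick. Leave alone.
- key_b: Bystander: loose steel key, 55 mm long, 4 mm thick. Leave alone.
Things that resemble listed ones, but are neither listed nor needed, are in the scene too. What is shaped like the blank but green is not meant.

How it is judged:
By the outcome, as a careful person would: the job done as asked, in the order asked, and still so for the second after the job is handed in, while the arm keeps its last pose, push and grip.
It also fails if it takes over 64 s, if anything falls off the work surface, if the arm or the gripper's body presses on something with over 40 N, if the wrist force passes 120 N, or if a joint passes its speed limit or range.

### The arm

A 7-joint arm with a two-finger parallel gripper is mounted at the origin on the work surface. World frame = base frame: x ahead of the robot, y to its left, z up, the work surface at z = 0. Lengths are in m, angles in degrees, forces in N, time in s.
With the tool pointing down it reaches from about 0.425 to 0.875 m from the base axis. Payload 4.7 kg.
Tool frame: the origin (TCP) lies between the finger pads; the fingertips stand 8 mm ahead of it and the grasp point (between the pads) lies 11 mm behind it (env.tip_extent is the distance from the TCP to the fingertips, in m); z points along the fingers, y is the line along which they close (so a half turn about z gives the same grasp; the last joint's range is limited). The gripper opens to 87 mm and grips with 3 to 60 N. Pads are 19 mm wide; open, the fingers measure 117 mm over their backs; the gripper's body (75 mm by 190 mm) begins 51 mm behind the grasp point.
Start: joints at [-69.666, 18.392, -4.016, 83.108, 1.295, 78.541, -3.26], TCP at [0.217, 0.613, 0.231] pointing down, gripper open.
Joint ranges: [-163.93, 163.93], [-17.29, 119.83], [-79.2, 71.16], [3.27, 140.29], [-89.18, 269.18], [5.43, 117.66], [-154.24, 154.24]. Speed limits (degrees/s): [147.25, 147.25, 180, 180, 180, 180, 180].

### API

Orientations are given as [roll, pitch, yaw] about the fixed x, y, z axes, in that order (R = Rz(yaw) Ry(pitch) Rx(roll)).
In Python, from cell import sensors, vision, workorder, env gives the robot as it stands.
- The arm moves only by the tool drive_tool, never from a script. Its argument "moves" is a list of rows, each an object of numbers: "x", "y", "z": the shift along the tool's x, y, z in mm; "rx", "ry", "rz": the turn, a rotation vector about the tool's x, y, z in rad; "fingers": the closure, from -1 (fully open) to 1 (shut). In form: [{"x": .., "y": .., "z": .., "rx": .., "ry": .., "rz": .., "fingers": ..}, ...]. A call has 1 to 20 rows; each row is the pose to reach, as a shift and turn from the pose commanded when the call began, along the tool's axes at that moment; what a row does not reach only later rows make up. A row lasts 1/8 s, in which the tool goes at most 62.5 mm and 10.7 degrees, less where a joint would pass 70% of its speed; a pose out of reach is approached as far as the arm can. A call with a gripper value outside its range is refused whole. The fingers move at their own pace and stop on an object; "force" is the grip in N (left out, the last holds). Time passes only in rows, so rows that repeat a pose let the fingers close. It gives the time, the measured TCP pose, the force, the opening and the grip force at its end, in the units of the state.
- sensors.get_obs(): the state, without advancing time (a new reading comes with each control period).
- vision.read_camera(name): name is "side" or "top"; returns a dict with "image" (420x560x3 uint8, red, green, blue), "fx", "fy", "cx", "cy" (pixels), "R" (3x3) and "t" (3): a world point X has camera coordinates R X + t. Camera axes: x right, y down, z forward; pixel columns grow to the right and rows downward; lengths in m; the calibration is good to about 2 mm. A picture is of the moment at which its call begins. There is no depth.
- workorder.sign_off(): hands the job in; it is judged then, once.
The state is a dict: "time_s": time; "qpos": joint angles; "joint_velocities": joint speeds; "effort": joint torques, N m; "tool_pos": TCP position; "tool_rot": TCP orientation; "force": force on the tool from outside, world axes, zero at the start; "wrist_torque": the same for the moment, N m; "grip_width": finger opening in m; "grasp_force": force on a finger pad.
Only numpy, scipy, OpenCV 4.12 (cv2) and the standard library are available. Lean on these libraries where they do the work, as an engineer would, in place of code of your own. Each camera call takes 0.05 s, during which the arm holds its last target. There are 200 camera calls.

## Working session

There is one attempt and no reset: what is moved stays moved. The work goes in short steps, Python scripts to look and compute and a tool call to move; the robot and the scene stay as the last step left them, time stands still between calls to the robot, and variables do not carry over. Pictures are saved under pics/ and viewed, at most 10 in all, crops included, and the job is handed in when it is done.

Besides the shell and the picture viewer there is one more tool, called after "Request:" by a JSON object that holds its "fn" and its "kwargs", one argument or row to a line. drive_tool: Moves the arm, as the interface text tells. Its arguments: {"type":"object","properties":{"moves":{"type":"array"},"force":{"type":"number"}},"required":["moves"]}

```bash
mkdir -p pics; python3 - <<'E'
from cell import sensors, vision, workorder, env
import cv2,pickle
for n in ("top","side"):
    c=vision.read_camera(n); pickle.dump(c,open(f"{n}.pkl","wb"))
    cv2.imwrite(f"pics/{n}0.png",cv2.resize(c["image"][:,:,::-1],(800,600),interpolation=cv2.INTER_CUBIC))
    print(n,c["fx"],c["cx"],c["cy"],c["R"],c["t"])
print(sensors.get_obs())
E
```

```text
top 383.30350257081153 285.6284397939334 204.61774341644954 [[ 0.0037872  -0.99924846  0.03857696]
 [-0.98974144 -0.00925523 -0.14257008]
 [ 0.14281997 -0.03764127 -0.98903265]] [0.01945564 0.50887459 0.99129488]
side 518.1184001644971 281.2357160880524 215.05730952950762 [[-0.95061891 -0.31002994  0.01432189]
 [-0.22379858  0.6527819  -0.72373337]
 [ 0.21502994 -0.69119985 -0.68993108]] [0.52112473 0.14139348 1.41497461]
{'time_s': 0.1, 'qpos': array([-69.66459492,  18.43376876,  -4.0151033 ,  83.1653325 ,
         1.29683944,  78.54094055,  -3.26018628]), 'joint_velocities': array([ 0.02777261, -0.1468027 , -0.04733909, -0.14176669,  0.04470692,
       -0.00459404, -0.02910121]), 'effort': array([-6.89396966e-04, -4.92572844e+01, -4.05968344e-01, -3.13399780e+01,
       -6.41993224e-02,  3.94732424e-02,  7.44869340e-05]), 'tool_pos': array([0.21717556, 0.61215735, 0.22960526]), 'tool_rot': array([-1.79905287e+02,  7.28093850e-03,  1.60473913e+02]), 'force': array([-0.95769524, -0.08202045, -0.71020686]), 'wrist_torque': array([ 0.04593877, -0.01238792, -0.07205556]), 'grasp_force': 0.0, 'grip_width': 0.08705510313080883}
```

View pics/top0.png

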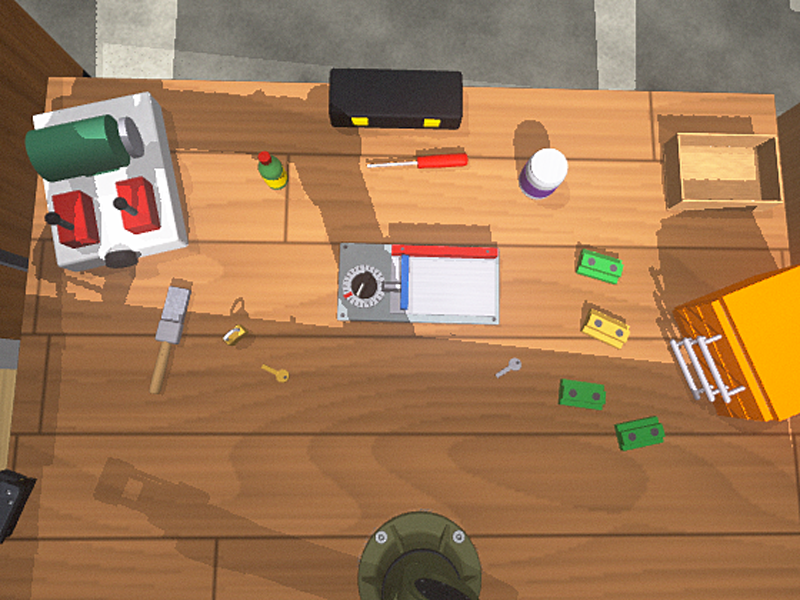

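View pics/side0.png

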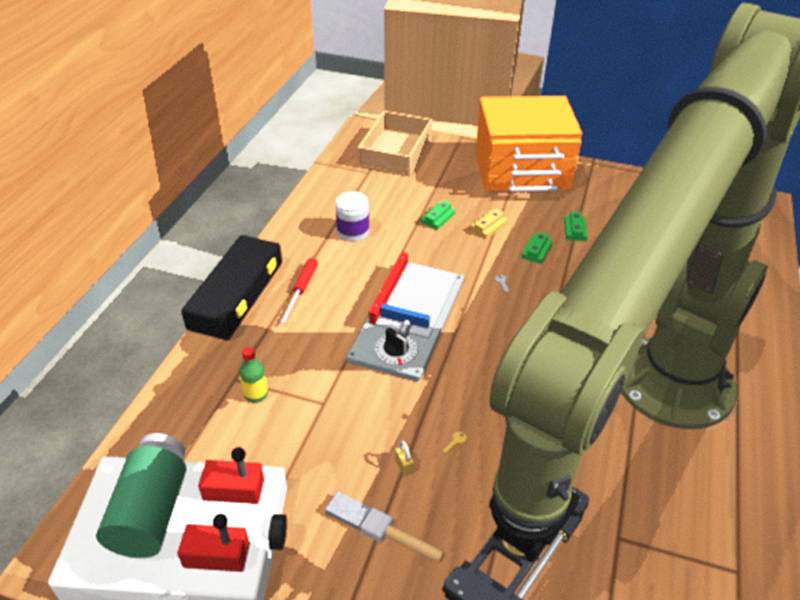

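```bash
python3 - <<'E'
import cv2,pickle,numpy as np
T=pickle.load(open("top.pkl","rb"))["image"][:,:,::-1];S=pickle.load(open("side.pkl","rb"))["image"][:,:,::-1]
C=np.zeros((600,800,3),np.uint8)
def put(I,x,y,w,h,k,X,Y): C[Y:Y+h*k,X:X+w*k]=cv2.resize(I[y:y+h,x:x+w],None,fx=k,fy=k,interpolation=cv2.INTER_CUBIC)
put(T,232,165,125,65,4,0,0); put(T,405,210,40,38,6,510,0)
put(S,240,172,90,96,3,0,270); put(S,325,140,35,30,6,280,300)
put(T,236,180,40,40,6,510,240)
cv2.imwrite("pics/c0.png",C)
E
```

```text
(no output)
```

View pics/c0.png

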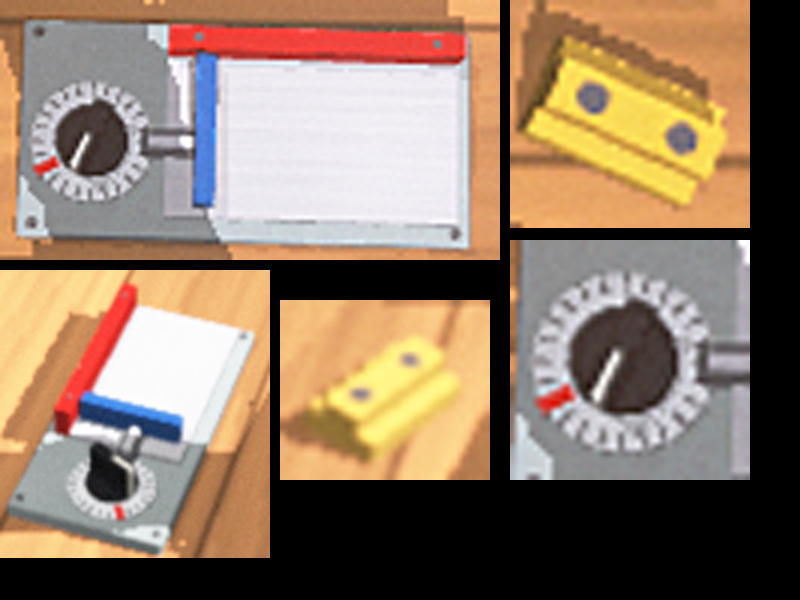

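```bash
cat > h.py <<'E'
import cv2,pickle,numpy as np
from scipy.optimize import minimize
SS=8
def proj(c,P):
    q=np.atleast_2d(P)@c["R"].T+c["t"]; return np.c_[c["fx"]*q[:,0]/q[:,2]+c["cx"],c["fy"]*q[:,1]/q[:,2]+c["cy"]]
def back(c,u,v,z):
    d=c["R"].T@np.array([(u-c["cx"])/c["fx"],(v-c["cy"])/c["fy"],1]); o=-c["R"].T@c["t"]
    return o+d*(z-o[2])/d[2]
def box(x0,x1,y0,y1,z0,z1): return np.array([[x,y,z] for x in(x0,x1) for y in(y0,y1) for z in(z0,z1)],float)
def place(B,p):
    c,s=np.cos(p[2]),np.sin(p[2]); return np.c_[p[0]+c*B[:,0]-s*B[:,1],p[1]+s*B[:,0]+c*B[:,1],B[:,2]]
def sil(c,boxes,p,roi):
    x,y,w,h=roi; M=np.zeros((h*SS,w*SS),np.uint8)
    for B in boxes:
        k=(proj(c,place(B,p))-[x,y]+0.5)*SS-0.5
        cv2.fillConvexPoly(M,cv2.convexHull(np.round(k*16).astype(np.int32)),255,shift=4)
    return cv2.resize(M,(w,h),interpolation=cv2.INTER_AREA)/255.
def fit(views,boxes,p0):
    """views: list of (cam,roi,softmask)"""
    f=lambda q:sum(np.abs(sil(c,boxes,[q[0]/1e3,q[1]/1e3,q[2]/100],r)-m).sum()/m.sum() for c,r,m in views)
    q0=np.array([p0[0]*1e3,p0[1]*1e3,p0[2]*100])
    for st in (8,3):
        s=np.vstack([q0]+[q0+st*e for e in np.eye(3)]); r=minimize(f,q0,method="Nelder-Mead",options=dict(initial_simplex=s,maxiter=300,xatol=.02)); q0=r.x
    return np.array([q0[0]/1e3,q0[1]/1e3,q0[2]/100]),r.fun
def hsv(c,roi):
    x,y,w,h=roi; return cv2.cvtColor(np.ascontiguousarray(c["image"][y:y+h,x:x+w]),cv2.COLOR_RGB2HSV).astype(int)
def m_(H,hs,smin,vmin=30): 
    h=H[...,0]; a=(h>=hs[0])&(h<=hs[1]) if hs[0]<=hs[1] else (h>=hs[0])|(h<=hs[1])
    return (a&(H[...,1]>=smin)&(H[...,2]>=vmin)).astype(float)
FENCE=[box(.055,.071,-.1,.1,.024,.052)]
BLANK=[box(-.024,.024,-.04,.04,0,.014),box(-.012,.012,-.04,.04,.014,.026)]
E
cat > a.py <<'E'
from h import *
T=pickle.load(open("top.pkl","rb"));S=pickle.load(open("side.pkl","rb"))
g=back(T,312,202,.024); print("bed guess",g)
rt=(265,160,95,30); rs=(250,172,40,60)
v=[(T,rt,m_(hsv(T,rt),(172,6),170,90)),(S,rs,m_(hsv(S,rs),(172,6),170,90))]
print([x[2].sum() for x in v])
for vv in (v[:1],v[1:],v):
    b,e=fit(vv,FENCE,[g[0],g[1],-.03]); print("bed",b.round(4),np.degrees(b[2]).round(2),e.round(3))
rt=(405,212,40,36); rs=(325,142,35,28)
v=[(T,rt,m_(hsv(T,rt),(23,34),150)),(S,rs,m_(hsv(S,rs),(23,34),150))]
print([x[2].sum() for x in v])
g=back(T,424,229,.013)
for vv in (v[:1],v[1:],v):
    k,e=fit(vv,BLANK,[g[0],g[1],1.1-np.pi/2+np.pi/2]) ; k2,e2=fit(vv,BLANK,[g[0],g[1],-.5]); print("blank",k,np.degrees(k[2]),e,k2,np.degrees(k2[2]),e2)
np.save("bed.npy",b)
def tobed(P): 
    d=P[:2]-b[:2];c,s=np.cos(b[2]),np.sin(b[2]); return np.array([c*d[0]+s*d[1],-s*d[0]+c*d[1]])*1e3
# mark
for n,c,r,zz in (("top",T,(236,195,15,18),.02),("side",S,(272,236,14,14),.02)):
    m=m_(hsv(c,r),(170,8),120,70); y,x=np.nonzero(m); P=back(c,x.mean()+r[0],y.mean()+r[1],zz); print(n,"mark",len(x),P,tobed(P))
# ring: silver bright pixels around; skirt dark
r=(236,183,38,36);H=hsv(T,r); d=((H[...,2]<80)).astype(np.uint8)
n,l,st,ce=cv2.connectedComponentsWithStats(d); i=1+np.argmax(st[1:,4]); print("dark",st[i],ce[i]+r[:2],tobed(back(T,*(ce[i]+r[:2]),.03)))
print("ring hand",tobed(back(T,254.2,200.3,.019)))
print(H[8:32,10:28,2])
E
python3 a.py
```

```text
bed guess [ 0.51835464 -0.04948285  0.024     ]
[np.float64(514.0), np.float64(355.0)]
bed [ 0.5254 -0.0422 -0.0204] -1.17 0.19
bed [ 0.5294 -0.0419 -0.0045] -0.26 0.248
bed [ 0.5267 -0.0417 -0.0231] -1.33 0.577
[np.float64(290.0), np.float64(4.0)]
blank [ 0.46750195 -0.35910447  1.25276223] 71.77798866757126 1.3872346179851252 [ 0.4449027  -0.3616636  -0.38850355] -22.25961372361552 0.9838539553752536
blank [ 0.56333162 -0.36425072 -0.58888889] -33.740847935481774 1.0 [ 0.4931094  -0.51447294  0.3       ] 17.18873385392477 1.0
blank [ 0.55450858 -0.36477746  0.01687243] 0.9667189135952065 2.0 [ 0.31572668 -0.40306553  1.53654321] 88.03744096541001 2.0
top mark 17 [0.50555194 0.13774391 0.02      ] [-25.3055278  178.92032278]
side mark 0 [nan nan nan] [nan nan]
dark [ 10   7  18  19 220] [255.13181818 199.20454545] [ -6.52140414 146.42168152]
ring hand [ -7.89319537 149.34124994]
[[119 202 213 222 223 152  90  83  91  67  70  61  63  74 116 205 214 130]
 [200 212 226 148  93  74  62  66  68  69  70  72  68  58 106 220 222 161]
 [219 225 146  81  67  67  68  69  73  77  70  81  76  61
[... 1103 characters left out ...]
51  51  52  47  90 176 218 176 214 169]
 [194 206 212 212 222 218 187 139 132 185 188 181 179 174 214 211 217 123]
 [214 212 129 206 221 218 217 219 180 180 180 181 176 208 165 211 219 209]
 [226 172 157 213 212 169 208 216 220 178 177 140 172 212 212 131 205 223]
 [198 126 205 216 218 122 205 215 135 204 183 128 160 214 214 119 219 186]
 [144 125 186 220 177 129 204 219 120 211 214 214 128 210 234 154 172 132]
 [144 142 124 141 188 186 220 229 131 213 223 225 146 166 122 119 150 143]]a.py:20: RuntimeWarning: Mean of empty slice.
  m=m_(hsv(c,r),(170,8),120,70); y,x=np.nonzero(m); P=back(c,x.mean()+r[0],y.mean()+r[1],zz); print(n,"mark",len(x),P,tobed(P))
  ret = ret.dtype.type(ret / rcount)
```

```bash
python3 - <<'E'
from h import *
T=pickle.load(open("top.pkl","rb"));S=pickle.load(open("side.pkl","rb"))
H=hsv(T,(405,210,40,38))
for y in (8,14,18,24,28,30): print(y,[tuple(H[y,x]) for x in range(0,40,3)])
print('side');H=hsv(S,(325,140,35,30))
for y in (8,12,16,20,24): print(y,[tuple(H[y,x]) for x in range(0,35,3)])
print('fence');H=hsv(T,(330,165,24,20))
for x in (5,14,18): print(x,[tuple(q) for q in H[:,x]])
H=hsv(S,(255,180,40,60))
for y in (15,30,40): print(y,[tuple(q) for q in H[y,::2]])
E
```

```text
8 [(np.int64(14), np.int64(145), np.int64(221)), (np.int64(14), np.int64(144), np.int64(147)), (np.int64(16), np.int64(155), np.int64(143)), (np.int64(20), np.int64(174), np.int64(198)), (np.int64(21), np.int64(176), np.int64(201)), (np.int64(17), np.int64(153), np.int64(192)), (np.int64(14), np.int64(141), np.int64(145)), (np.int64(13), np.int64(149), np.int64(152)), (np.int64(13), np.int64(146), np.int64(219)), (np.int64(14), np.int64(146), np.int64(213)), (np.int64(13), np.int64(144), np.int64(207)), (np.int64(13), np.int64(143), np.int64(211)), (np.int64(13), np.int64(149), np.int64(210)), (np.int64(14), np.int64(142), np.int64(203))]
14 [(np.int64(14), np.int64(141), np.int64(226)), (np.int64(14), np.int64(146), np.int64(155)), (np.int64(18), np.int64(157), np.int64(94)), (np.int64(25), np.int64(163), np.int64(254)), (np.int64(178), np.int64(27), np.int64(134)), (np.int64(16), np.int64(87), np.int64(175)), (np.int64(25), np.int64(158), np.int64(255)), (np.int64(19), np.int64(177), np.int64(187)), (np.int64(19), np.int64(167), np.int64(201)), (np.int64(21), np.int64(172), np.int6
[... 10369 characters left out ...]
, (np.int64(1), np.int64(185), np.int64(201)), (np.int64(111), np.int64(157), np.int64(99)), (np.int64(109), np.int64(193), np.int64(98)), (np.int64(111), np.int64(180), np.int64(98)), (np.int64(110), np.int64(172), np.int64(101)), (np.int64(108), np.int64(168), np.int64(103)), (np.int64(109), np.int64(171), np.int64(106)), (np.int64(109), np.int64(183), np.int64(95)), (np.int64(109), np.int64(169), np.int64(107)), (np.int64(109), np.int64(173), np.int64(115)), (np.int64(109), np.int64(183), np.int64(170)), (np.int64(108), np.int64(185), np.int64(207)), (np.int64(108), np.int64(174), np.int64(228)), (np.int64(106), np.int64(178), np.int64(238)), (np.int64(106), np.int64(178), np.int64(238))]
```

```bash
cat > a.py <<'E'
from h import *
T=pickle.load(open("top.pkl","rb"));S=pickle.load(open("side.pkl","rb"))
cl=lambda m:cv2.morphologyEx(np.pad(m,6),cv2.MORPH_CLOSE,np.ones((5,5)))[6:-6,6:-6]
def red(c,r): return cl(m_(hsv(c,r),(172,7),130,90))
def yel(c,r):
    H=hsv(c,r); m=np.maximum(m_(H,(21,34),100),m_(H,(17,34),150)); m=cl(m).astype(np.uint8)
    n,l,st,_=cv2.connectedComponentsWithStats(m); return (l==1+np.argmax(st[1:,4])).astype(float)
rt=(265,160,95,30); rs=(250,172,42,60)
v=[(T,rt,red(T,rt)),(S,rs,red(S,rs))]
for vv in (v[:1],v[1:],v):
    b,e=fit(vv,FENCE,[.526,-.042,-.02]); print("bed",b.round(4),np.degrees(b[2]).round(2),e.round(3),[(sil(c,FENCE,b,r).sum().round(),m.sum()) for c,r,m in v])
rt=(400,206,50,46); rs=(322,138,42,34)
v=[(T,rt,yel(T,rt)),(S,rs,yel(S,rs))]
for vv in (v[:1],v[1:],v):
    k,e=fit(vv,BLANK,[.45,-.36,-.45]); print("blank",k.round(4),np.degrees(k[2]).round(2),e.round(3),[(sil(c,BLANK,k,r).sum().round(),m.sum()) for c,r,m in v])
np.save("bed.npy",b)
for c,r,m in v: print("\n".join("".join(".#"[int(q)] for q in w) for w in m))
E
python3 a.py
```

```text
bed [ 0.5254 -0.0426 -0.0209] -1.2 0.08 [(np.float64(608.0), np.float64(582.0)), (np.float64(443.0), np.float64(402.0))]
bed [ 0.5292 -0.0413 -0.0206] -1.18 0.141 [(np.float64(610.0), np.float64(582.0)), (np.float64(443.0), np.float64(402.0))]
bed [ 0.5269 -0.0409 -0.0257] -1.47 0.392 [(np.float64(609.0), np.float64(582.0)), (np.float64(446.0), np.float64(402.0))]
blank [ 0.4462 -0.3602 -0.4373] -25.06 0.048 [(np.float64(577.0), np.float64(577.0)), (np.float64(312.0), np.float64(313.0))]
blank [ 0.4504 -0.3578 -0.414 ] -23.72 0.066 [(np.float64(576.0), np.float64(577.0)), (np.float64(311.0), np.float64(313.0))]
blank [ 0.4476 -0.3595 -0.4179] -23.95 0.193 [(np.float64(577.0), np.float64(577.0)), (np.float64(310.0), np.float64(313.0))]
..................................................
..................................................
..................................................
..................................................
..................................................
..................................................
.................................................
[... 2752 characters left out ...]
###.........
.........#######################..........
........#######################...........
.......#######################............
.......#####################..............
.......#####################..............
........#################.................
.........###############..................
...........#############..................
.............##########...................
...............#####......................
.................##.......................
..........................................
..........................................
..........................................
..........................................
..........................................
```

```bash
cat > d.py <<'E'
from h import *
from cell import vision
import sys
def dialfit(T,S,b0,verbose=True):
    a=np.linspace(0,2*np.pi,40); cyl=np.vstack([np.c_[.025*np.cos(a),.025*np.sin(a),0*a+z] for z in(.020,.030)])
    DIAL=[cyl,box(-.024,.024,-.007,.007,.030,.062)]
    out=[]
    for n,c,r,b in (("top",T,(236,180,38,38),np.array([.5254,-.0424,-.0209])),("side",S,(256,222,40,36),np.array([.5292,-.0416,-.0206]))):
        H=hsv(c,r); d=((H[...,2]<100)).astype(np.uint8)
        d=cv2.morphologyEx(np.pad(d,6),cv2.MORPH_CLOSE,np.ones((4,4)))[6:-6,6:-6]
        nn,l,st,_=cv2.connectedComponentsWithStats(d); m=(l==1+np.argmax(st[1:,4])).astype(float)
        x0=b[:2]+[-.008+.145*.021,.145]
        best=min((fit([(c,r,m)],DIAL,[*x0,y]) for y in (-.2,-.5,-.9,-1.3)),key=lambda q:q[1])
        k,e=best; dd=k[:2]-b[:2]; cc,s=np.cos(b[2]),np.sin(b[2])
        print(n,"dial",k.round(4),"err",round(e,3),"bedframe",(cc*dd[0]+s*dd[1]).round(4),(-s*dd[0]+cc*dd[1]).round(4),"cw angle",round(b[2]-k[2],3))
        x,y,w,h=r; Q=H; mm=m_(Q,(165,10),100,60)
        # red mark
        nn,l,st,ce=cv2.connectedComponentsWithStats(mm.astype(np.uint8))
        for i in range(1,nn):
            if st[i,4]>=4:
                P=back(c,*(ce[i]+[x,y]),.0195); v=-(P[:2]-k[:2]); print("  mark px",ce[i]+[x,y],st[i,4],"r",np.hypot(*v).round(4),"cw",round(b[2]-np.arctan2(v[1],v[0]),3))
        if verbose: print("\n".join("".join(".#"[int(q)] for q in w) for w in m))
if __name__=="__main__":
    dialfit(pickle.load(open("top.pkl","rb")),pickle.load(open("side.pkl","rb")),None)
E
python3 d.py
```

```text
top dial [ 0.5209  0.1032 -1.2849] err 0.181 bedframe -0.0076 0.1455 cw angle 1.264
  mark px [243.16666667 206.16666667] 18 r 0.0373 cw 1.135
......................................
......................................
......................................
......................................
......................................
......................................
......................................
......................................
......................................
......................................
......................................
.....................##...............
.................########.............
...............##########.............
..............############............
.............##############...........
............################..........
............################..........
...........#################.....#....
...........##################....#....
...........##################....#....
...........#######################....
...........#######################....
...........###########################
............#########
[... 1490 characters left out ...]
...
..............##############............
..............#################.........
..............#################.........
..............#################.........
..............##############............
..............##############............
...............#############............
................############............
..................#########.............
........................................
........................................
........................................
........................................
........................................
........................................
........................................
........................................
```

```bash
cat > r.py <<'E'
from h import *
a=np.linspace(0,2*np.pi,60); DISC=[np.c_[.041*np.cos(a),.041*np.sin(a),0*a+.0195]]
def ring(c,n,b,g,lo=175):
    u=proj(c,[[*g,.0195]])[0]; x,y=(u-[22,20]).astype(int); r=(x,y,44,40); H=hsv(c,r)
    yy,xx=np.mgrid[0:40,0:44]
    m=((H[...,2]>lo)|m_(H,(165,10),100,60).astype(bool))&(sil(c,[DISC[0]*[1.1,1.1,1]],[*g,0],r)>.3)
    pts=np.argwhere(m)[:,::-1].astype(np.int32); hull=cv2.convexHull(pts); M=np.zeros((40,44),np.uint8); cv2.fillConvexPoly(M,hull,1)
    from scipy.optimize import minimize
    f=lambda q:np.abs(sil(c,DISC,[q[0]/1e3,q[1]/1e3,0],r)-M).sum()
    q=minimize(f,[g[0]*1e3,g[1]*1e3],method="Nelder-Mead",options=dict(initial_simplex=[[g[0]*1e3,g[1]*1e3],[g[0]*1e3+4,g[1]*1e3],[g[0]*1e3,g[1]*1e3+4]])); k=q.x/1e3
    mm=m_(H,(165,10),100,60)*(sil(c,[DISC[0]*[1.15,1.15,1]],[*k,0],r)>.3)
    ys,xs=np.nonzero(mm); w=mm[ys,xs]; P=back(c,xs.mean()+x,ys.mean()+y,.0195); v=k-P[:2]
    ca=b[2]-np.arctan2(v[1],v[0])
    # white line
    L=(H[...,2]-90).clip(0)*(sil(c,[DISC[0]*[.55,.55,1]+[0,0,.0425]],[*k,0],r)>.6)*(H[...,1]<90)
    ys,xs=np.nonzero(L>30); w=L[ys,xs].astype(float); W=np.array([back(c,p+x,q+y,.062)[:2] for p,q in zip(xs,ys)])
    mu=np.average(W,axis=0,weights=w); ev,E=np.linalg.eigh(np.cov(W.T,aweights=w)); d=E[:,1]; d=d*np.sign(d@(k-mu))
    print(n,"ring",k.round(4),"err",q.fun,M.sum(),"mark r",np.hypot(*v).round(4),"cw",ca.round(3),"| line mean",mu.round(4),len(w),"ev",(ev**.5).round(4),"cw by dir",(b[2]-np.arctan2(d[1],d[0])).round(3),"by centre",(b[2]-np.arctan2(*(k-mu)[::-1])).round(3))
    return k
if __name__=="__main__":
    T=pickle.load(open("top.pkl","rb"));S=pickle.load(open("side.pkl","rb"))
    for lo in (165,185):
        ring(T,"top",[0,0,-.0208],[.521,.104],lo); ring(S,"side",[0,0,-.0208],[.524,.105],lo)
E
python3 r.py
```

```text
top ring [0.5241 0.1067] err 48.67058823529412 753 mark r 0.034 cw 1.003 | line mean [0.5287 0.1138] 35 ev [0.0067 0.0149] cw by dir 3.112 by centre 2.124
side ring [0.5267 0.1079] err 61.68235294117647 557 mark r 0.0328 cw 1.003 | line mean [0.5237 0.1011] 53 ev [0.009 0.013] cw by dir -2.306 by centre -1.183
top ring [0.5233 0.1069] err 39.6 724 mark r 0.0333 cw 1.021 | line mean [0.5262 0.1139] 32 ev [0.0061 0.0156] cw by dir 3.1 by centre 1.951
side ring [0.5265 0.1074] err 32.28627450980392 499 mark r 0.0332 cw 1.016 | line mean [0.5232 0.1005] 53 ev [0.0081 0.0131] cw by dir -2.305 by centre -1.147
```

```bash
cat > ov.py <<'E'
from h import *
def ov(c,x,y,w,h,k,items):
    I=cv2.resize(np.ascontiguousarray(c["image"][y:y+h,x:x+w,::-1]),None,fx=k,fy=k,interpolation=cv2.INTER_CUBIC)
    for P,col,closed in items:
        q=((proj(c,P)-[x,y]+.5)*k).astype(np.int32); cv2.polylines(I,[q.reshape(-1,1,2)],closed,col,1,cv2.LINE_AA)
    return I
a=np.linspace(0,2*np.pi,60)
def circ(g,r,z): return np.c_[g[0]+r*np.cos(a),g[1]+r*np.sin(a),0*a+z]
def ray(g,yaw,r0,r1,z): return np.array([[g[0]-r*np.cos(yaw),g[1]-r*np.sin(yaw),z] for r in(r0,r1)])
def items(g,mk,ln):
    b=-.0208
    return [(circ(g,.041,.0195),(0,255,0),True),(circ(g,.025,.03),(255,0,255),True),(ray(g,b-mk,.025,.05,.0195),(255,255,0),False),(ray(g,b-ln,0,.024,.062),(0,255,255),False)]
E
python3 - <<'E'
from ov import *
T=pickle.load(open("top.pkl","rb"));S=pickle.load(open("side.pkl","rb"))
A=ov(T,234,180,40,44,10,items([.522,.105],1.05,.42)); B=ov(S,254,222,40,44,10,items([.5255,.1065],1.05,.42))
cv2.imwrite("pics/ov1.png",np.hstack([A,B]))
E
```

```text
(no output)
```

View pics/ov1.png

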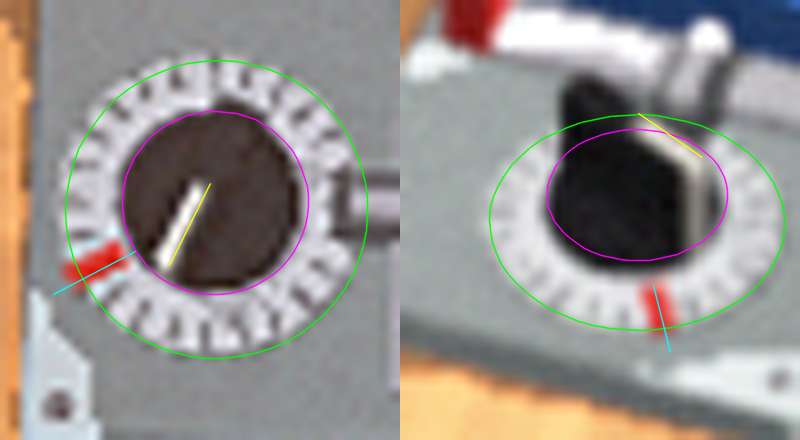

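```bash
cat > mv.py <<'E'
# usage: mv.py x y z yaw  -> tool-frame shift (mm) and rz(rad) from current pose (assumed pointing down, roll/pitch kept)
import sys,numpy as np
from scipy.spatial.transform import Rotation as R
from cell import sensors
o=sensors.get_obs(); p=o["tool_pos"]; r=R.from_euler("xyz",o["tool_rot"],degrees=True)
print("pos",p.round(4),"rpy",o["tool_rot"].round(2),"t",o["time_s"],"F",o["force"].round(1),"w",o["grip_width"].round(4),"q",o["qpos"].round(0))
for a in sys.argv[1:]:
    v=[float(s) for s in a.split(",")]; d=r.inv().apply(np.array(v[:3])-p)*1e3
    w=(r.inv()*R.from_euler("xyz",[180,0,v[3]],degrees=True)).as_rotvec(); print(a,"->",d.round(1),w.round(4))
E
python3 mv.py .525,.107,.13,155.3 .525,.107,.044,155.3; python3 - <<'E'
from h import *
T=pickle.load(open("top.pkl","rb"))
for n,u in dict(oil=(272,185),padlock=(233,337),tin=(540,190),key=(508,368),keya=(275,373)).items(): print(n,back(T,u[0]*.7,u[1]*.7,0).round(3))
E
```

```text
oil [0.726 0.292 0.   ]
padlock [0.425 0.353 0.   ]
tin [ 0.725 -0.244  0.   ]
key [ 0.369 -0.171  0.   ]
keya [0.358 0.272 0.   ]Traceback (most recent call last):
  File "mv.py", line 6, in <module>
    print("pos",p.round(4),"rpy",o["tool_rot"].round(2),"t",o["time_s"],"F",o["force"].round(1),"w",o["grip_width"].round(4),"q",o["qpos"].round(0))
                                                                                                    ^^^^^^^^^^^^^^^^^^^^^
AttributeError: 'float' object has no attribute 'round'
```

```bash
sed -i 's/o\["grip_width"\].round(4)/round(o["grip_width"],4)/' mv.py; python3 mv.py .525,.107,.13,155.3 .525,.107,.044,155.3
```

```text
pos [0.2172 0.6122 0.2296] rpy [-1.7991e+02  1.0000e-02  1.6047e+02] t 0.1 F [-1.  -0.1 -0.7] w 0.0871 q [-70.  18.  -4.  83.   1.  79.  -3.]
.525,.107,.13,155.3 -> [-459.  -373.1  100.3] [-0.0016  0.0002  0.0903]
.525,.107,.044,155.3 -> [-458.9 -372.9  186.3] [-0.0016  0.0002  0.0903]
```

Request:
{"fn": "drive_tool", "kwargs": {
  "moves": [
    {"x": -459, "y": -373, "z": 50, "rz": 0.09, "fingers": 0.1},
    {"x": -459, "y": -373, "z": 50, "rz": 0.09, "fingers": 0.1},
    {"x": -459, "y": -373, "z": 50, "rz": 0.09, "fingers": 0.1},
    {"x": -459, "y": -373, "z": 50, "rz": 0.09, "fingers": 0.1},
    {"x": -459, "y": -373, "z": 50, "rz": 0.09, "fingers": 0.1},
    {"x": -459, "y": -373, "z": 50, "rz": 0.09, "fingers": 0.1},
    {"x": -459, "y": -373, "z": 50, "rz": 0.09, "fingers": 0.1},
    {"x": -459, "y": -373, "z": 50, "rz": 0.09, "fingers": 0.1},
    {"x": -459, "y": -373, "z": 50, "rz": 0.09, "fingers": 0.1},
    {"x": -459, "y": -373, "z": 50, "rz": 0.09, "fingers": 0.1},
    {"x": -459, "y": -373, "z": 50, "rz": 0.09, "fingers": 0.1},
    {"x": -459, "y": -373, "z": 100, "rz": 0.09, "fingers": 0.1},
    {"x": -459, "y": -373, "z": 130, "rz": 0.09, "fingers": 0.1},
    {"x": -459, "y": -373, "z": 130, "rz": 0.09, "fingers": 0.1}
  ]
}}

```text
invalid input at $.moves[0]: expected keys x, y, z, rx, ry, rz, fingers
```

Request:
{"fn": "drive_tool", "kwargs": {
  "moves": [
    {"x": -459, "y": -373, "z": 50, "rx": 0, "ry": 0, "rz": 0.09, "fingers": 0.1},
    {"x": -459, "y": -373, "z": 50, "rx": 0, "ry": 0, "rz": 0.09, "fingers": 0.1},
    {"x": -459, "y": -373, "z": 50, "rx": 0, "ry": 0, "rz": 0.09, "fingers": 0.1},
    {"x": -459, "y": -373, "z": 50, "rx": 0, "ry": 0, "rz": 0.09, "fingers": 0.1},
    {"x": -459, "y": -373, "z": 50, "rx": 0, "ry": 0, "rz": 0.09, "fingers": 0.1},
    {"x": -459, "y": -373, "z": 50, "rx": 0, "ry": 0, "rz": 0.09, "fingers": 0.1},
    {"x": -459, "y": -373, "z": 50, "rx": 0, "ry": 0, "rz": 0.09, "fingers": 0.1},
    {"x": -459, "y": -373, "z": 50, "rx": 0, "ry": 0, "rz": 0.09, "fingers": 0.1},
    {"x": -459, "y": -373, "z": 50, "rx": 0, "ry": 0, "rz": 0.09, "fingers": 0.1},
    {"x": -459, "y": -373, "z": 50, "rx": 0, "ry": 0, "rz": 0.09, "fingers": 0.1},
    {"x": -459, "y": -373, "z": 50, "rx": 0, "ry": 0, "rz": 0.09, "fingers": 0.1},
    {"x": -459, "y": -373, "z": 100, "rx": 0, "ry": 0, "rz": 0.09, "fingers": 0.1},
    {"x": -459, "y": -373, "z": 130, "rx": 0, "ry": 0, "rz": 0.09, "fingers": 0.1},
    {"x": -459, "y": -373, "z": 130, "rx": 0, "ry": 0, "rz": 0.09, "fingers": 0.1}
  ]
}}

```text
time_s: 1.85
tool_pos: [0.5225, 0.1086, 0.0982]
tool_rot: [-179.8, -0.3, 155.4]
force: [-1.1, -0.4, 0.6]
grip_width: 0.0392
grasp_force: 0.0
```

Request:
{"fn": "drive_tool", "kwargs": {
  "moves": [
    {"x": -2, "y": 0, "z": 25, "rx": 0, "ry": 0, "rz": 0, "fingers": 0.1},
    {"x": -2, "y": 0, "z": 53, "rx": 0, "ry": 0, "rz": 0, "fingers": 0.1},
    {"x": -2, "y": 0, "z": 53, "rx": 0, "ry": 0, "rz": 0, "fingers": 0.1},
    {"x": -2, "y": 0, "z": 53, "rx": 0, "ry": 0, "rz": 0, "fingers": 0.6},
    {"x": -2, "y": 0, "z": 53, "rx": 0, "ry": 0, "rz": 0, "fingers": 0.6},
    {"x": -2, "y": 0, "z": 53, "rx": 0, "ry": 0, "rz": 0, "fingers": 0.6}
  ],
  "force": 10
}}

```text
time_s: 2.6
tool_pos: [0.5277, 0.1071, 0.0486]
tool_rot: [179.9, 0.1, 155.3]
force: [0.3, -0.4, 0.0]
grip_width: 0.0204
grasp_force: 0.0
```

```bash
python3 mv.py; python3 - <<'E'
from ov import *
from cell import vision
T=vision.read_camera("top");S=vision.read_camera("side")
I=lambda c,x,y:cv2.resize(np.ascontiguousarray(c["image"][y:y+60,x:x+50,::-1]),None,fx=8,fy=8,interpolation=cv2.INTER_CUBIC)
cv2.imwrite("pics/g1.png",np.hstack([I(T,230,170),I(S,250,205)]))
E
```

```text
pos [0.5277 0.1071 0.0486] rpy [1.7992e+02 7.0000e-02 1.5532e+02] t 2.6 F [ 0.3 -0.4  0. ] w 0.0204 q [-33.  15.  21. 111.  -7.  55.  57.]
```

View pics/g1.png

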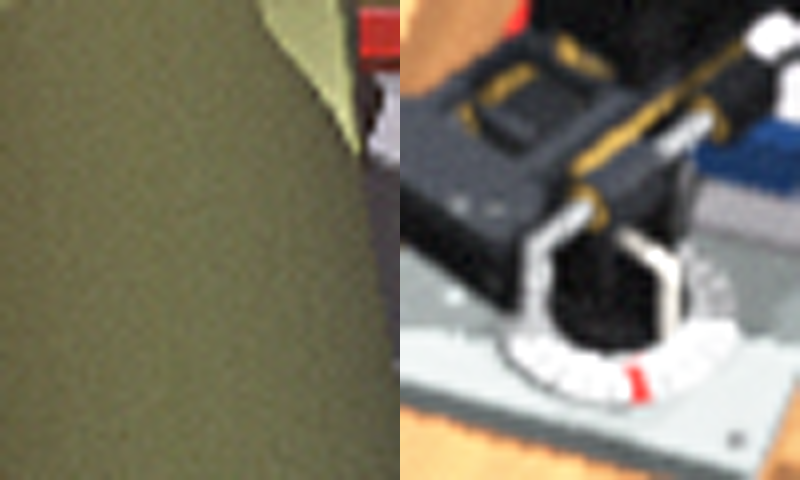

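The side view shows the fingers straddling the dial bar (white line at about (670,290), red mark at (638,385)). Now I close the grip.

Request:
{"fn": "drive_tool", "kwargs": {
  "moves": [
    {"x": 0, "y": 0, "z": 3, "rx": 0, "ry": 0, "rz": 0, "fingers": 1},
    {"x": 0, "y": 0, "z": 3, "rx": 0, "ry": 0, "rz": 0, "fingers": 1},
    {"x": 0, "y": 0, "z": 3, "rx": 0, "ry": 0, "rz": 0, "fingers": 1},
    {"x": 0, "y": 0, "z": 3, "rx": 0, "ry": 0, "rz": 0, "fingers": 1}
  ],
  "force": 15
}}

```text
time_s: 3.2
tool_pos: [0.5272, 0.1062, 0.0451]
tool_rot: [-180.0, 0.0, 155.3]
force: [-2.5, -2.1, 5.7]
grip_width: 0.014
grasp_force: 15.0
```

```bash
python3 -c "
from cell import sensors;print(sensors.get_obs())"
```

```text
{'time_s': 3.2, 'qpos': array([-33.32703943,  15.14468214,  21.48806498, 111.31796769,
        -6.71170898,  54.74087706,  56.62447404]), 'joint_velocities': array([-0.01688443,  0.02994685,  0.01369273,  0.0087671 ,  0.06877729,
       -0.00123832, -0.00101386]), 'effort': array([ -0.74111642, -35.7074368 ,   2.11262897, -24.9106586 ,
        -0.29719739,  -0.63430522,   0.13592351]), 'tool_pos': array([0.52718437, 0.10615835, 0.0451254 ]), 'tool_rot': array([-1.79982566e+02,  2.49741514e-03,  1.55257679e+02]), 'force': array([-2.47646598, -2.07847381,  5.73938361]), 'wrist_torque': array([-0.35702575,  0.40244395, -0.12559691]), 'grasp_force': 15.000466795172542, 'grip_width': 0.013995184742578033}
```

Request:
{"fn": "drive_tool", "kwargs": {
  "moves": [
    {"x": 0, "y": 0, "z": 0, "rx": 0, "ry": 0, "rz": 0, "fingers": 1},
    {"x": 0, "y": 0, "z": 0, "rx": 0, "ry": 0, "rz": 0, "fingers": 1},
    {"x": 0, "y": 0, "z": 0, "rx": 0, "ry": 0, "rz": 0.08, "fingers": 1},
    {"x": 0, "y": 0, "z": 0, "rx": 0, "ry": 0, "rz": 0.16, "fingers": 1},
    {"x": 0, "y": -0.5, "z": 0, "rx": 0, "ry": 0, "rz": 0.24, "fingers": 1},
    {"x": 0, "y": -0.5, "z": 0, "rx": 0, "ry": 0, "rz": 0.32, "fingers": 1},
    {"x": 0, "y": -0.5, "z": 0, "rx": 0, "ry": 0, "rz": 0.4, "fingers": 1},
    {"x": 0, "y": -1, "z": 0, "rx": 0, "ry": 0, "rz": 0.48, "fingers": 1},
    {"x": 0, "y": -1, "z": 0, "rx": 0, "ry": 0, "rz": 0.56, "fingers": 1},
    {"x": 0, "y": -1, "z": 0, "rx": 0, "ry": 0, "rz": 0.62, "fingers": 1},
    {"x": 0, "y": -1, "z": 0, "rx": 0, "ry": 0, "rz": 0.62, "fingers": 1},
    {"x": 0, "y": -1, "z": 0, "rx": 0, "ry": 0, "rz": 0.62, "fingers": 1}
  ],
  "force": 40
}}

```text
time_s: 4.7
tool_pos: [0.5262, 0.1051, 0.0451]
tool_rot: [-179.9, 0.0, 119.8]
force: [-3.3, -2.6, 7.2]
grip_width: 0.014
grasp_force: 40.0
```

```bash
python3 mv.py; python3 - <<'E'
from ov import *
from cell import vision,sensors
print(sensors.get_obs()["wrist_torque"])
S=vision.read_camera("side"); pickle.dump(S,open("side1.pkl","wb"))
I=lambda c,x,y:cv2.resize(np.ascontiguousarray(c["image"][y:y+60,x:x+60,::-1]),None,fx=10,fy=10,interpolation=cv2.INTER_CUBIC)
cv2.imwrite("pics/g2.png",I(S,250,210))
E
```

```text
pos [0.5262 0.1051 0.0451] rpy [-179.91    0.    119.79] t 4.7 F [-3.3 -2.6  7.2] w 0.014 q [-38.  16.  27. 112.  -8.  55.  23.]
[-0.57784145  0.75700649  0.07584752]
```

View pics/g2.png

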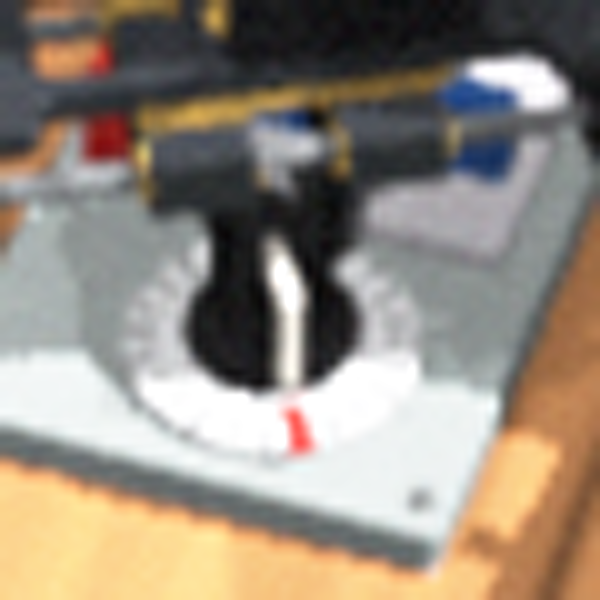

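```bash
python3 - <<'E'
from ov import *
T=pickle.load(open("top.pkl","rb"));S0=pickle.load(open("side.pkl","rb"));S=pickle.load(open("side1.pkl","rb"))
b=np.radians(-1.2)
def cent(c,r):
    x,y,w,h=r; I=c["image"][y:y+h,x:x+w].astype(float); W=(I[...,0]-np.maximum(I[...,1],I[...,2])-50).clip(0)
    ys,xs=np.mgrid[0:h,0:w]; cx,cy=(W*xs).sum()/W.sum(),(W*ys).sum()/W.sum()
    cov=np.cov(np.array([xs.ravel(),ys.ravel()]),aweights=W.ravel()); ev,E=np.linalg.eigh(cov); return np.array([cx+x,cy+y]),E[:,1]
for n,c,r,g in (("top",T,(238,200,11,12),(.5234,.1067)),("side0",S0,(274,246,12,12),(.5267,.1077)),("side1",S,(274,248,12,12),(.5267,.1077))):
    u,d=cent(c,r); P=back(c,*u,.0195); Q=back(c,*(u+d),.0195)-P; v=np.array(g)-P[:2]; Q=Q*np.sign(Q[:2]@v)
    print(n,u.round(2),"r",np.hypot(*v).round(4),"cw centre",(b-np.arctan2(v[1],v[0])).round(3),"cw dir",(b-np.arctan2(Q[1],Q[0])).round(3))
# line in side1: pixel rows of white end line
I=S["image"].astype(int)
for y in range(233,250): 
    w=(I[y,272:286].min(1)-110).clip(0); print(y,round((w*np.arange(272,286)).sum()/max(w.sum(),1),2),w.sum())
for cw in (1.0,1.05,1.1):
    print(cw,proj(S,ray((.5267,.1077),b-cw,0,.024,.062)).round(1).tolist(),proj(S,ray((.5267,.1077),b-cw,.024,.037,.0195)).round(1).tolist(),proj(S,ray((.5267,.1077),b-cw,.024,.037,.031)).round(1).tolist())
E
```

```text
top [243.2  206.05] r 0.0351 cw centre 1.035 cw dir 1.081
side0 [279.34 252.36] r 0.0331 cw centre 1.006 cw dir 0.989
side1 [279.32 252.71] r 0.0343 cw centre 1.016 cw dir 1.049
233 0.0 0
234 277.0 37
235 279.31 190
236 280.13 434
237 279.93 545
238 279.29 479
239 278.92 390
240 278.64 297
241 278.6 203
242 278.6 195
243 278.61 194
244 278.6 200
245 280.03 269
246 281.72 452
247 282.19 596
248 281.97 775
249 278.87 1697
1.0 [[276.8, 233.0], [278.8, 239.3]] [[278.7, 250.0], [279.7, 253.4]] [[278.7, 247.1], [279.8, 250.5]]
1.05 [[276.8, 233.0], [278.4, 239.3]] [[278.2, 250.0], [279.1, 253.5]] [[278.3, 247.2], [279.1, 250.6]]
1.1 [[276.8, 233.0], [277.9, 239.4]] [[277.8, 250.1], [278.4, 253.6]] [[277.8, 247.2], [278.5, 250.7]]
```

The white line (at about (278.6, 243) in the raw image) and the red mark (279.3, 252.5) agree to about 0.01–0.02 rad, so the dial is set. Next: let go and go to the blank.

Request:
{"fn": "drive_tool", "kwargs": {
  "moves": [
    {"x": 0, "y": 0, "z": 0, "rx": 0, "ry": 0, "rz": 0, "fingers": 0.3},
    {"x": 0, "y": 0, "z": 0, "rx": 0, "ry": 0, "rz": 0, "fingers": 0.1},
    {"x": 0, "y": 0, "z": 0, "rx": 0, "ry": 0, "rz": 0, "fingers": 0.1},
    {"x": 0, "y": 0, "z": -40, "rx": 0, "ry": 0, "rz": 0, "fingers": 0.1},
    {"x": 0, "y": 0, "z": -90, "rx": 0, "ry": 0, "rz": 0, "fingers": 0.1},
    {"x": 0, "y": 0, "z": -100, "rx": 0, "ry": 0, "rz": 0, "fingers": 0.1},
    {"x": 0, "y": 0, "z": -100, "rx": 0, "ry": 0, "rz": 0, "fingers": 0.1}
  ],
  "force": 20
}}

```text
time_s: 5.62
tool_pos: [0.5269, 0.1062, 0.1449]
tool_rot: [179.9, -0.0, 119.8]
force: [0.0, 0.4, -0.3]
grip_width: 0.0394
grasp_force: 0.0
```

```bash
python3 mv.py .4483,-.359,.11,65.6 .4483,-.359,.0245,65.6;  python3 - <<'E'
from h import *
T=pickle.load(open("top.pkl","rb"))
for z in (.05,.1,.15): print(back(T,672*.7,345*.7,z).round(3),back(T,720*.7,400*.7,z).round(3))
E
```

```text
pos [0.5269 0.1062 0.1449] rpy [ 1.7992e+02 -1.0000e-02  1.1980e+02] t 5.625 F [ 0.   0.4 -0.3] w 0.0394 q [-40.   8.  28. 106.  -4.  66.  19.]
.4483,-.359,.11,65.6 -> [-364.6 -299.5   34.5] [ 1.20e-03 -8.00e-04  9.46e-01]
.4483,-.359,.0245,65.6 -> [-364.6 -299.6  120. ] [ 1.20e-03 -8.00e-04  9.46e-01]
[ 0.412 -0.468  0.05 ] [ 0.312 -0.552  0.05 ]
[ 0.41  -0.442  0.1  ] [ 0.314 -0.521  0.1  ]
[ 0.407 -0.415  0.15 ] [ 0.317 -0.49   0.15 ]
```

Request:
{"fn": "drive_tool", "kwargs": {
  "moves": [
    {"x": -364, "y": -299, "z": 20, "rx": 0, "ry": 0, "rz": 0.945, "fingers": 0},
    {"x": -364, "y": -299, "z": 20, "rx": 0, "ry": 0, "rz": 0.945, "fingers": 0},
    {"x": -364, "y": -299, "z": 20, "rx": 0, "ry": 0, "rz": 0.945, "fingers": 0},
    {"x": -364, "y": -299, "z": 20, "rx": 0, "ry": 0, "rz": 0.945, "fingers": 0},
    {"x": -364, "y": -299, "z": 20, "rx": 0, "ry": 0, "rz": 0.945, "fingers": 0},
    {"x": -364, "y": -299, "z": 20, "rx": 0, "ry": 0, "rz": 0.945, "fingers": 0},
    {"x": -364, "y": -299, "z": 20, "rx": 0, "ry": 0, "rz": 0.945, "fingers": 0},
    {"x": -364, "y": -299, "z": 20, "rx": 0, "ry": 0, "rz": 0.945, "fingers": 0},
    {"x": -364, "y": -299, "z": 30, "rx": 0, "ry": 0, "rz": 0.945, "fingers": 0},
    {"x": -364, "y": -299, "z": 60, "rx": 0, "ry": 0, "rz": 0.945, "fingers": 0},
    {"x": -364, "y": -299, "z": 80, "rx": 0, "ry": 0, "rz": 0.945, "fingers": 0},
    {"x": -364, "y": -299, "z": 80, "rx": 0, "ry": 0, "rz": 0.945, "fingers": 0},
    {"x": -364, "y": -299, "z": 80, "rx": 0, "ry": 0, "rz": 0.945, "fingers": 0}
  ]
}}

```text
time_s: 7.25
tool_pos: [0.4485, -0.3583, 0.0649]
tool_rot: [180.0, -0.0, 65.7]
force: [-0.5, 1.1, 0.4]
grip_width: 0.0437
grasp_force: 0.0
```

```bash
python3 mv.py .4483,-.359,.0245,65.6; python3 - <<'E'
from ov import *
from cell import vision
T=vision.read_camera("top");S=vision.read_camera("side");pickle.dump(T,open("top2.pkl","wb"))
b=-.0208
it=items([.5236,.1067],1.03,1.03)
A=ov(T,234,178,40,48,9,it)
I=lambda c,x,y:cv2.resize(np.ascontiguousarray(c["image"][y:y+48,x:x+48,::-1]),None,fx=9,fy=9,interpolation=cv2.INTER_CUBIC)
cv2.imwrite("pics/g3.png",np.hstack([A,I(S,315,122)]))
E
```

```text
pos [ 0.4485 -0.3583  0.0649] rpy [179.97  -0.    65.68] t 7.25 F [-0.5  1.1  0.4] w 0.0437 q [ -4.  23.  48. 106. -19.  60.  27.]
.4483,-.359,.0245,65.6 -> [-0.7  0.1 40.4] [ 0.0005 -0.      0.0015]
```

View pics/g3.png

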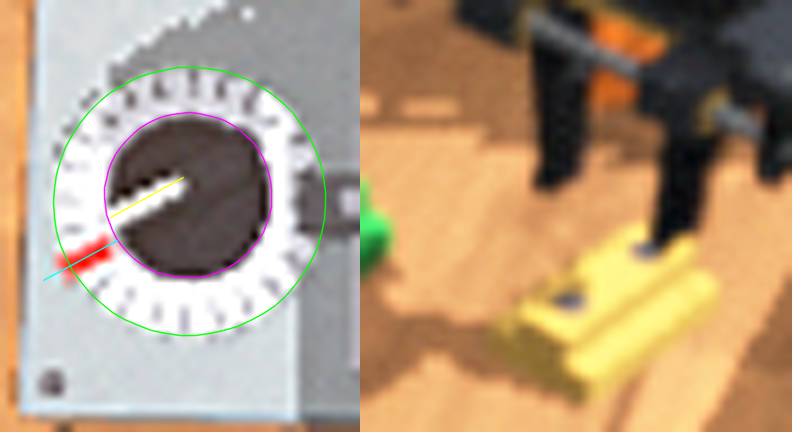

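```bash
python3 - <<'E'
from ov import *
from cell import vision
b=np.radians(-1.2)
def line(c,r,z,thr=110):
    x,y,w,h=r; I=c["image"][y:y+h,x:x+w].min(2).astype(float); W=(I-thr).clip(0)
    return I,W
T=pickle.load(open("top2.pkl","rb"));T0=pickle.load(open("top.pkl","rb"))
I,W=line(T,(243,195,16,12),.062); print(I.astype(int))
E
```

```text
[[255 255 255 203  73  50  65  62  69  61  59  63  63  71  71  73]
 [232 255 255 143  46  68  62  60  55  59  60  67  74  78  70  76]
 [254 255 255 126  45  66  51  48  44  40 127  76  68  76  75  78]
 [254 255 255  95  46  47  38  35 201 255 255 166  61  69  75  67]
 [255 255 254  85  29  36 201 255 255 255 255 109  66  66  65  60]
 [254 255 247  71 194 208 255 255 255 116  93  65  63  63  59  67]
 [255 255 244 255 255 255 255 170 102  61  47  54  62  65  69  73]
 [255 255 221 255 255 164  97  63  56  55  62  66  61  66  73  75]
 [235 255 255 249 110  50  55  55  60  58  64  74  70  76  74  71]
 [255 240 124 200 135  53  50  60  64  68  67  68  78  70  70  70]
 [134  67  23 189 174  63  46  62  68  72  69  68  73  66  71  68]
 [ 36  26   3 176 255 207  75  48  63  71  69  69  71  75  75  71]]
```

Dial line and mark agree (both near 1.03 rad), and the fingers stand astride the blank's rib. Grasping.

Request:
{"fn": "drive_tool", "kwargs": {
  "moves": [
    {"x": -1, "y": 0, "z": 20, "rx": 0, "ry": 0, "rz": 0, "fingers": 0},
    {"x": -1, "y": 0, "z": 40, "rx": 0, "ry": 0, "rz": 0, "fingers": 0},
    {"x": -1, "y": 0, "z": 40, "rx": 0, "ry": 0, "rz": 0, "fingers": 0},
    {"x": -1, "y": 0, "z": 40, "rx": 0, "ry": 0, "rz": 0, "fingers": 1},
    {"x": -1, "y": 0, "z": 40, "rx": 0, "ry": 0, "rz": 0, "fingers": 1},
    {"x": -1, "y": 0, "z": 40, "rx": 0, "ry": 0, "rz": 0, "fingers": 1},
    {"x": -1, "y": 0, "z": 40, "rx": 0, "ry": 0, "rz": 0, "fingers": 1}
  ],
  "force": 40
}}

```text
time_s: 8.22
tool_pos: [0.4475, -0.3593, 0.0243]
tool_rot: [-180.0, -0.0, 65.7]
force: [0.3, 0.4, -2.1]
grip_width: 0.0233
grasp_force: 40.0
```

Request:
{"fn": "drive_tool", "kwargs": {
  "moves": [
    {"x": 0, "y": 0, "z": -30, "rx": 0, "ry": 0, "rz": 0, "fingers": 1},
    {"x": 0, "y": 0, "z": -80, "rx": 0, "ry": 0, "rz": 0, "fingers": 1},
    {"x": 0, "y": 0, "z": -100, "rx": 0, "ry": 0, "rz": 0, "fingers": 1},
    {"x": 0, "y": 0, "z": -100, "rx": 0, "ry": 0, "rz": 0, "fingers": 1}
  ]
}}

```text
time_s: 8.72
tool_pos: [0.4483, -0.3596, 0.1251]
tool_rot: [179.9, -0.0, 65.7]
force: [0.8, 0.5, -4.4]
grip_width: 0.0235
grasp_force: 40.0
```

```bash
cat > st.py <<'E'
from ov import *
from cell import vision
T=vision.read_camera("top");S=vision.read_camera("side")
STOP=[box(-.045,.055,0,.014,.024,.052)]
b=np.radians(-1.2); n=np.array([-np.sin(b),np.cos(b)])
for nm,c,r,bc in (("top",T,(272,165,25,60),np.array([.5254,-.0424])),("side",S,(262,205,50,38),np.array([.5292,-.0416]))):
    H=hsv(c,r); m=m_(H,(100,118),110,50); k,e=fit([(c,r,m)],STOP,[*(bc+n*.07),b]); d=k[:2]-bc
    print(nm,k.round(4),np.degrees(k[2]).round(2),round(e,3),"area",m.sum(),sil(c,STOP,k,r).sum().round(),"bed s=",(d@n).round(4),"x",(d@[n[1],-n[0]]).round(4))
E
python3 st.py; python3 mv.py
```

```text
top [ 0.5255  0.0158 -0.029 ] -1.66 0.243 area 176.0 219.0 bed s= 0.0582 x -0.0012
side [ 0.5273  0.0176 -0.0589] -3.38 0.278 area 285.0 364.0 bed s= 0.0592 x -0.0031
pos [ 0.4469 -0.3583  0.1228] rpy [-1.7985e+02 -5.0000e-02  6.5680e+01] t 8.825 F [ 0.2  0.9 -2.8] w 0.0234 q [ -6.  18.  50. 103. -15.  66.  25.]
```

```bash
python3 mv.py .5395,-.0323,.12,88.8 .5395,-.0323,.052,88.8
```

```text
pos [ 0.4469 -0.3583  0.1228] rpy [-1.7985e+02 -5.0000e-02  6.5680e+01] t 8.825 F [ 0.2  0.9 -2.8] w 0.0234 q [ -6.  18.  50. 103. -15.  66.  25.]
.5395,-.0323,.12,88.8 -> [335.2 -49.9   3.2] [-0.0024 -0.0013 -0.4035]
.5395,-.0323,.052,88.8 -> [335.1 -49.7  71.2] [-0.0024 -0.0013 -0.4035]
```

Request:
{"fn": "drive_tool", "kwargs": {
  "moves": [
    {"x": 60, "y": -9, "z": 0, "rx": 0, "ry": 0, "rz": -0.08, "fingers": 1},
    {"x": 120, "y": -18, "z": 0, "rx": 0, "ry": 0, "rz": -0.18, "fingers": 1},
    {"x": 180, "y": -27, "z": 0, "rx": 0, "ry": 0, "rz": -0.28, "fingers": 1},
    {"x": 240, "y": -36, "z": 0, "rx": 0, "ry": 0, "rz": -0.36, "fingers": 1},
    {"x": 290, "y": -44, "z": 0, "rx": 0, "ry": 0, "rz": -0.4, "fingers": 1},
    {"x": 325, "y": -49, "z": 0, "rx": 0, "ry": 0, "rz": -0.403, "fingers": 1},
    {"x": 335, "y": -50, "z": 10, "rx": 0, "ry": 0, "rz": -0.403, "fingers": 1},
    {"x": 335, "y": -50, "z": 30, "rx": 0, "ry": 0, "rz": -0.403, "fingers": 1},
    {"x": 335, "y": -50, "z": 50, "rx": 0, "ry": 0, "rz": -0.403, "fingers": 1},
    {"x": 335, "y": -50, "z": 62, "rx": 0, "ry": 0, "rz": -0.403, "fingers": 1},
    {"x": 335, "y": -50, "z": 67, "rx": 0, "ry": 0, "rz": -0.403, "fingers": 1},
    {"x": 335, "y": -50, "z": 67, "rx": 0, "ry": 0, "rz": -0.403, "fingers": 1},
    {"x": 335, "y": -50, "z": 67, "rx": 0, "ry": 0, "rz": -0.403, "fingers": 1}
  ]
}}

```text
time_s: 10.45
tool_pos: [0.5408, -0.0338, 0.0582]
tool_rot: [179.9, -0.0, 88.7]
force: [-0.6, -0.9, -3.3]
grip_width: 0.0234
grasp_force: 40.0
```

```bash
python3 mv.py; python3 - <<'E'
from ov import *
from cell import vision
T=vision.read_camera("top");S=vision.read_camera("side")
I=lambda c,x,y:cv2.resize(np.ascontiguousarray(c["image"][y:y+75,x:x+66,::-1]),None,fx=6,fy=6,interpolation=cv2.INTER_CUBIC)
cv2.imwrite("pics/g4.png",np.hstack([I(T,275,160),I(S,260,170)]))
E
```

```text
pos [ 0.5408 -0.0338  0.0582] rpy [ 1.7992e+02 -1.0000e-02  8.8730e+01] t 10.45 F [-0.6 -0.9 -3.3] w 0.0234 q [-31.  16.  37. 111. -12.  57.   9.]
```

View pics/g4.png

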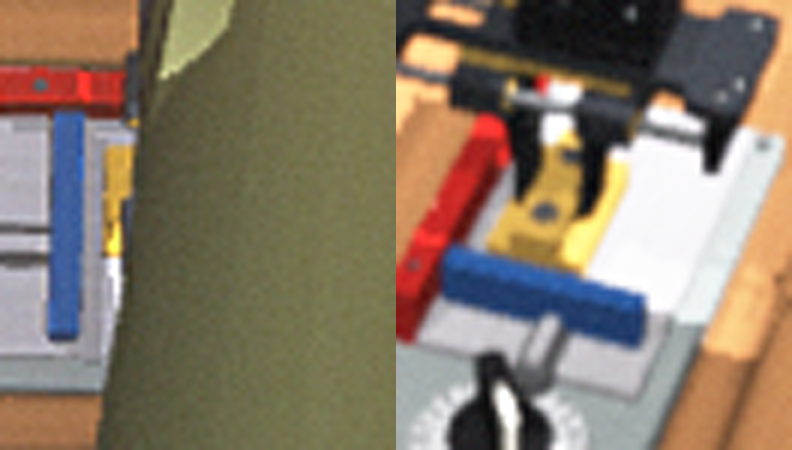

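The picture shows the blank held square over the bed, with its end at x≈103 px and the stop face at x≈83 px, a gap of about 9 mm. Next I lower it and slide it toward the stop.

Request:
{"fn": "drive_tool", "kwargs": {
  "moves": [
    {"x": 0, "y": 0, "z": 4, "rx": 0, "ry": 0, "rz": 0, "fingers": 1},
    {"x": 0, "y": 0, "z": 8, "rx": 0, "ry": 0, "rz": 0, "fingers": 1},
    {"x": 0, "y": 0, "z": 10, "rx": 0, "ry": 0, "rz": 0, "fingers": 1},
    {"x": 0, "y": 0, "z": 10, "rx": 0, "ry": 0, "rz": 0, "fingers": 1}
  ]
}}

```text
time_s: 11.05
tool_pos: [0.5402, -0.0336, 0.0482]
tool_rot: [-180.0, -0.0, 88.7]
force: [-2.6, 0.6, 4.0]
grip_width: 0.0233
grasp_force: 40.0
```

```bash
python3 mv.py
```

```text
pos [ 0.5402 -0.0336  0.0482] rpy [-1.7998e+02 -4.0000e-02  8.8740e+01] t 11.05 F [-2.6  0.6  4. ] w 0.0233 q [-31.  17.  36. 111. -12.  56.  10.]
```

Request:
{"fn": "drive_tool", "kwargs": {
  "moves": [
    {"x": 1, "y": 0, "z": 0, "rx": 0, "ry": 0, "rz": 0, "fingers": 1},
    {"x": 2, "y": 0, "z": 0, "rx": 0, "ry": 0, "rz": 0, "fingers": 1},
    {"x": 3, "y": 0, "z": 0, "rx": 0, "ry": 0, "rz": 0, "fingers": 1},
    {"x": 4, "y": 0, "z": 0, "rx": 0, "ry": 0, "rz": 0, "fingers": 1},
    {"x": 5, "y": 0, "z": 0, "rx": 0, "ry": 0, "rz": 0, "fingers": 1},
    {"x": 6, "y": 0, "z": 0, "rx": 0, "ry": 0, "rz": 0, "fingers": 1},
    {"x": 6, "y": 0, "z": 0, "rx": 0, "ry": 0, "rz": 0, "fingers": 1}
  ]
}}

```text
time_s: 11.92
tool_pos: [0.5415, -0.0282, 0.0482]
tool_rot: [179.9, 0.0, 88.7]
force: [-0.3, -1.7, 5.2]
grip_width: 0.0233
grasp_force: 40.0
```

Request:
{"fn": "drive_tool", "kwargs": {
  "moves": [
    {"x": 0.5, "y": 0, "z": 0, "rx": 0, "ry": 0, "rz": 0, "fingers": 1},
    {"x": 1, "y": 0, "z": 0, "rx": 0, "ry": 0, "rz": 0, "fingers": 1},
    {"x": 1.5, "y": 0, "z": 0, "rx": 0, "ry": 0, "rz": 0, "fingers": 1},
    {"x": 2, "y": 0, "z": 0, "rx": 0, "ry": 0, "rz": 0, "fingers": 1},
    {"x": 2, "y": 0, "z": 0, "rx": 0, "ry": 0, "rz": 0, "fingers": 1}
  ]
}}

```text
time_s: 12.55
tool_pos: [0.5415, -0.0262, 0.0482]
tool_rot: [179.9, 0.0, 88.7]
force: [-0.3, -2.0, 5.2]
grip_width: 0.0236
grasp_force: 40.0
```

Request:
{"fn": "drive_tool", "kwargs": {
  "moves": [
    {"x": 0.5, "y": 0, "z": 0, "rx": 0, "ry": 0, "rz": 0, "fingers": 1},
    {"x": 1, "y": 0, "z": 0, "rx": 0, "ry": 0, "rz": 0, "fingers": 1},
    {"x": 1.5, "y": 0, "z": 0, "rx": 0, "ry": 0, "rz": 0, "fingers": 1},
    {"x": 1.5, "y": 0, "z": 0, "rx": 0, "ry": 0, "rz": 0, "fingers": 1}
  ]
}}

```text
time_s: 13.05
tool_pos: [0.5416, -0.0247, 0.0482]
tool_rot: [179.9, 0.0, 88.7]
force: [-0.7, -2.2, 4.6]
grip_width: 0.0234
grasp_force: 40.0
```

Request:
{"fn": "drive_tool", "kwargs": {
  "moves": [
    {"x": 0.5, "y": 0, "z": 0, "rx": 0, "ry": 0, "rz": 0, "fingers": 1},
    {"x": 1, "y": 0, "z": 0, "rx": 0, "ry": 0, "rz": 0, "fingers": 1},
    {"x": 1.5, "y": 0, "z": 0, "rx": 0, "ry": 0, "rz": 0, "fingers": 1},
    {"x": 1.5, "y": 0, "z": 0, "rx": 0, "ry": 0, "rz": 0, "fingers": 1}
  ]
}}

```text
time_s: 13.55
tool_pos: [0.5416, -0.0241, 0.0482]
tool_rot: [179.8, 0.1, 88.7]
force: [0.4, -4.6, 4.9]
grip_width: 0.0234
grasp_force: 40.0
```

Contact with the stop (force in y rose from −2 to −4.6 N). I'll release, rise, turn the tool 90°, and close the fingers.

Request:
{"fn": "drive_tool", "kwargs": {
  "moves": [
    {"x": 0, "y": 0, "z": 0, "rx": 0, "ry": 0, "rz": 0, "fingers": 0.17},
    {"x": 0, "y": 0, "z": 0, "rx": 0, "ry": 0, "rz": 0, "fingers": 0.17},
    {"x": 0, "y": 0, "z": -20, "rx": 0, "ry": 0, "rz": 0, "fingers": 0.17},
    {"x": 0, "y": 0, "z": -45, "rx": 0, "ry": 0, "rz": 0, "fingers": 0.17},
    {"x": 0, "y": 0, "z": -45, "rx": 0, "ry": 0, "rz": 0.1, "fingers": 1},
    {"x": 0, "y": -28, "z": -45, "rx": 0, "ry": 0, "rz": 1.571, "fingers": 1},
    {"x": 0, "y": -28, "z": -45, "rx": 0, "ry": 0, "rz": 1.571, "fingers": 1},
    {"x": 0, "y": -28, "z": -45, "rx": 0, "ry": 0, "rz": 1.571, "fingers": 1},
    {"x": 0, "y": -28, "z": -45, "rx": 0, "ry": 0, "rz": 1.571, "fingers": 1},
    {"x": 0, "y": -28, "z": -45, "rx": 0, "ry": 0, "rz": 1.571, "fingers": 1},
    {"x": 0, "y": -28, "z": -45, "rx": 0, "ry": 0, "rz": 1.571, "fingers": 1},
    {"x": 0, "y": -28, "z": -45, "rx": 0, "ry": 0, "rz": 1.571, "fingers": 1},
    {"x": 0, "y": -28, "z": -45, "rx": 0, "ry": 0, "rz": 1.571, "fingers": 1},
    {"x": 0, "y": -28, "z": -45, "rx": 0, "ry": 0, "rz": 1.571, "fingers": 1},
    {"x": 0, "y": -28, "z": -45, "rx": 0, "ry": 0, "rz": 1.571, "fingers": 1}
  ]
}}

```text
time_s: 15.42
tool_pos: [0.5123, -0.0215, 0.0924]
tool_rot: [-180.0, 0.0, -1.1]
force: [-0.5, 0.2, 0.2]
grip_width: 0.0004
grasp_force: 0.0
```

```bash
python3 mv.py; python3 - <<'E'
from ov import *
from cell import vision
T=vision.read_camera("top");S=vision.read_camera("side")
I=lambda c,x,y:cv2.resize(np.ascontiguousarray(c["image"][y:y+75,x:x+66,::-1]),None,fx=6,fy=6,interpolation=cv2.INTER_CUBIC)
cv2.imwrite("pics/g5.png",np.hstack([I(T,275,160),I(S,260,170)]))
E
```

```text
pos [ 0.5123 -0.0215  0.0924] rpy [-1.7998e+02  1.0000e-02 -1.0900e+00] t 15.425 F [-0.5  0.2  0.2] w 0.0004 q [-45.  11.  49. 113.  -9.  60. -83.]
```

View pics/g5.png

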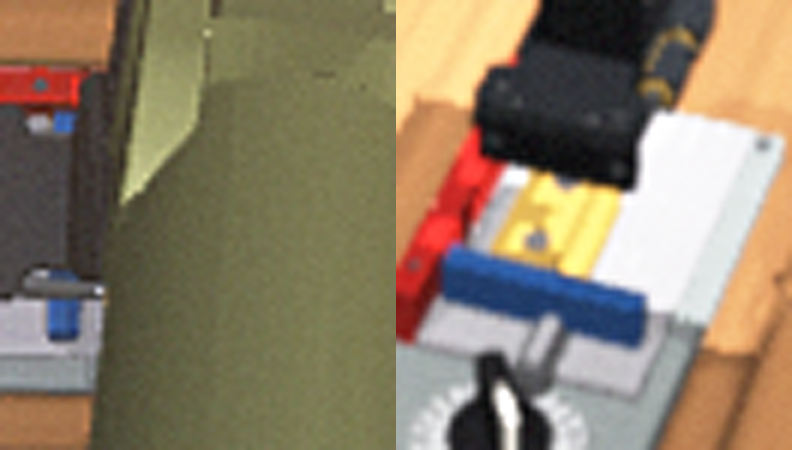

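The blank lies square with its end against the stop (side view, end at about (540,255)), and there is still a gap to the fence. Descending beside the rib now.

Request:
{"fn": "drive_tool", "kwargs": {
  "moves": [
    {"x": 0, "y": 2.5, "z": 15, "rx": 0, "ry": 0, "rz": 0, "fingers": 1},
    {"x": 0, "y": 2.5, "z": 30, "rx": 0, "ry": 0, "rz": 0, "fingers": 1},
    {"x": 0, "y": 2.5, "z": 42, "rx": 0, "ry": 0, "rz": 0, "fingers": 1},
    {"x": 0, "y": 2.5, "z": 44, "rx": 0, "ry": 0, "rz": 0, "fingers": 1},
    {"x": 0, "y": 2.5, "z": 44, "rx": 0, "ry": 0, "rz": 0, "fingers": 1}
  ]
}}

```text
time_s: 16.15
tool_pos: [0.5124, -0.0247, 0.0484]
tool_rot: [180.0, 0.0, -1.3]
force: [0.2, 0.3, -0.6]
grip_width: 0.0003
grasp_force: 0.0
```

Now down onto the ledge lightly, then forward.

Request:
{"fn": "drive_tool", "kwargs": {
  "moves": [
    {"x": 0, "y": 0, "z": 2, "rx": 0, "ry": 0, "rz": 0, "fingers": 1},
    {"x": 0, "y": 0, "z": 3, "rx": 0, "ry": 0, "rz": 0, "fingers": 1},
    {"x": 0, "y": 0, "z": 3.5, "rx": 0, "ry": 0, "rz": 0, "fingers": 1},
    {"x": 0, "y": 0, "z": 3.5, "rx": 0, "ry": 0, "rz": 0, "fingers": 1}
  ]
}}

```text
time_s: 16.65
tool_pos: [0.5129, -0.0245, 0.0463]
tool_rot: [-179.9, -0.0, -1.3]
force: [-3.7, -0.1, 8.1]
grip_width: 0.0004
grasp_force: 4.5
```

Request:
{"fn": "drive_tool", "kwargs": {
  "moves": [
    {"x": 2, "y": 0, "z": 0, "rx": 0, "ry": 0, "rz": 0, "fingers": 1},
    {"x": 4, "y": 0, "z": 0, "rx": 0, "ry": 0, "rz": 0, "fingers": 1},
    {"x": 6, "y": 0, "z": 0, "rx": 0, "ry": 0, "rz": 0, "fingers": 1},
    {"x": 8, "y": 0, "z": 0, "rx": 0, "ry": 0, "rz": 0, "fingers": 1},
    {"x": 10, "y": 0, "z": 0, "rx": 0, "ry": 0, "rz": 0, "fingers": 1},
    {"x": 12, "y": 0, "z": 0, "rx": 0, "ry": 0, "rz": 0, "fingers": 1},
    {"x": 14, "y": 0, "z": 0, "rx": 0, "ry": 0, "rz": 0, "fingers": 1},
    {"x": 14, "y": 0, "z": 0, "rx": 0, "ry": 0, "rz": 0, "fingers": 1}
  ]
}}

```text
time_s: 17.65
tool_pos: [0.5261, -0.0248, 0.0463]
tool_rot: [-179.9, 0.1, -1.3]
force: [-4.2, 0.7, 12.0]
grip_width: 0.0007
grasp_force: 5.6
```

Request:
{"fn": "drive_tool", "kwargs": {
  "moves": [
    {"x": 1, "y": 0, "z": 0, "rx": 0, "ry": 0, "rz": 0, "fingers": 1},
    {"x": 2, "y": 0, "z": 0, "rx": 0, "ry": 0, "rz": 0, "fingers": 1},
    {"x": 3, "y": 0, "z": 0, "rx": 0, "ry": 0, "rz": 0, "fingers": 1},
    {"x": 4, "y": 0, "z": 0, "rx": 0, "ry": 0, "rz": 0, "fingers": 1},
    {"x": 5, "y": 0, "z": 0, "rx": 0, "ry": 0, "rz": 0, "fingers": 1},
    {"x": 5, "y": 0, "z": 0, "rx": 0, "ry": 0, "rz": 0, "fingers": 1}
  ]
}}

```text
time_s: 18.4
tool_pos: [0.5298, -0.0249, 0.0463]
tool_rot: [-179.9, 0.2, -1.3]
force: [-8.9, 0.4, 16.1]
grip_width: 0.0004
grasp_force: 7.7
```

Request:
{"fn": "drive_tool", "kwargs": {
  "moves": [
    {"x": 1, "y": 0, "z": 0, "rx": 0, "ry": 0, "rz": 0, "fingers": 1},
    {"x": 2, "y": 0, "z": 0, "rx": 0, "ry": 0, "rz": 0, "fingers": 1},
    {"x": 2, "y": 0, "z": 0, "rx": 0, "ry": 0, "rz": 0, "fingers": 1}
  ]
}}

```text
time_s: 18.77
tool_pos: [0.53, -0.0249, 0.0462]
tool_rot: [-179.9, 0.5, -1.3]
force: [-14.4, 0.8, 20.6]
grip_width: 0.0004
grasp_force: 10.5
```

```bash
python3 - <<'E'
from ov import *
from cell import vision,sensors
o=sensors.get_obs();print(o["wrist_torque"].round(2),o["force"].round(1),o["tool_pos"].round(4))
T=vision.read_camera("top");S=vision.read_camera("side")
I=lambda c,x,y:cv2.resize(np.ascontiguousarray(c["image"][y:y+60,x:x+70,::-1]),None,fx=10,fy=10,interpolation=cv2.INTER_CUBIC)
cv2.imwrite("pics/g6.png",I(S,258,178))
E
```

```text
[0.11 3.29 0.06] [-14.4   0.8  20.6] [ 0.53   -0.0249  0.0462]
```

Request:
{"fn": "drive_tool", "kwargs": {
  "moves": [
    {"x": -3, "y": 0, "z": -2, "rx": 0, "ry": 0, "rz": 0, "fingers": 1},
    {"x": -3, "y": 0, "z": -5, "rx": 0, "ry": 0, "rz": 0, "fingers": 1},
    {"x": -2, "y": 0, "z": -5, "rx": 0, "ry": 0, "rz": 0, "fingers": 1},
    {"x": 0, "y": 0, "z": -5, "rx": 0, "ry": 0, "rz": 0, "fingers": 1},
    {"x": 2, "y": 0, "z": -5, "rx": 0, "ry": 0, "rz": 0, "fingers": 1},
    {"x": 2, "y": 0, "z": -5, "rx": 0, "ry": 0, "rz": 0, "fingers": 1}
  ]
}}

```text
time_s: 19.62
tool_pos: [0.5353, -0.025, 0.0498]
tool_rot: [180.0, 0.0, -1.3]
force: [-0.7, 1.3, -0.3]
grip_width: 0.0005
grasp_force: 0.3
```

Request:
{"fn": "drive_tool", "kwargs": {
  "moves": [
    {"x": 0.5, "y": 0, "z": 0, "rx": 0, "ry": 0, "rz": 0, "fingers": 1},
    {"x": 1, "y": 0, "z": 0, "rx": 0, "ry": 0, "rz": 0, "fingers": 1},
    {"x": 1.5, "y": 0, "z": 0, "rx": 0, "ry": 0, "rz": 0, "fingers": 1},
    {"x": 1.5, "y": 0, "z": 0, "rx": 0, "ry": 0, "rz": 0, "fingers": 1}
  ]
}}

```text
time_s: 20.12
tool_pos: [0.5354, -0.025, 0.0498]
tool_rot: [-180.0, 0.2, -1.3]
force: [-5.1, 0.3, 4.2]
grip_width: 0.0005
grasp_force: 2.9
```

Request:
{"fn": "drive_tool", "kwargs": {
  "moves": [
    {"x": 0, "y": 0, "z": 2, "rx": 0, "ry": 0, "rz": 0, "fingers": 1},
    {"x": 0, "y": 0, "z": 4, "rx": 0, "ry": 0, "rz": 0, "fingers": 1},
    {"x": 0.5, "y": 0, "z": 5, "rx": 0, "ry": 0, "rz": 0, "fingers": 1},
    {"x": 1.5, "y": 0, "z": 6, "rx": 0, "ry": 0, "rz": 0, "fingers": 1},
    {"x": 2.5, "y": 0, "z": 6.5, "rx": 0, "ry": 0, "rz": 0, "fingers": 1},
    {"x": 2.5, "y": 0, "z": 6.5, "rx": 0, "ry": 0, "rz": 0, "fingers": 1}
  ]
}}

```text
time_s: 20.88
tool_pos: [0.5355, -0.0251, 0.0463]
tool_rot: [-179.8, 0.6, -1.3]
force: [-23.2, 1.7, 38.6]
grip_width: 0.0
grasp_force: 21.6
```

```bash
python3 - <<'E'
from ov import *
from cell import vision,sensors
o=sensors.get_obs();print(o["wrist_torque"].round(2),o["force"].round(1),o["tool_pos"].round(4))
T=vision.read_camera("top");S=vision.read_camera("side")
I=lambda c,x,y,w,h,k:cv2.resize(np.ascontiguousarray(c["image"][y:y+h,x:x+w,::-1]),None,fx=k,fy=k,interpolation=cv2.INTER_CUBIC)
cv2.imwrite("pics/g7.png",np.hstack([I(S,262,180,50,60,10),I(T,240,165,29,60,10)]))
E
```

```text
[0.33 5.2  0.04] [-23.2   1.7  38.6] [ 0.5355 -0.0251  0.0463]
```

View pics/g7.png

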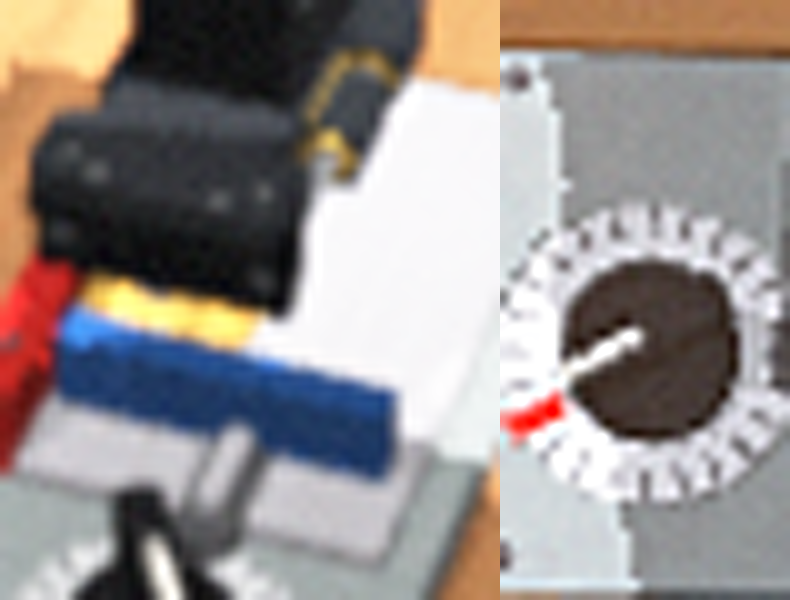

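The blank looks seated against the fence and stop, and the dial line points at the mark. I'll ease the load, nudge towards the stop to make sure the end is seated, then press again.

Request:
{"fn": "drive_tool", "kwargs": {
  "moves": [
    {"x": -1.5, "y": 0, "z": -1.5, "rx": 0, "ry": 0, "rz": 0, "fingers": 1},
    {"x": -2.5, "y": 0, "z": -3, "rx": 0, "ry": 0, "rz": 0, "fingers": 1},
    {"x": -2.5, "y": -1, "z": -3, "rx": 0, "ry": 0, "rz": 0, "fingers": 1},
    {"x": -2.5, "y": -2, "z": -3, "rx": 0, "ry": 0, "rz": 0, "fingers": 1},
    {"x": -2.5, "y": -3, "z": -3, "rx": 0, "ry": 0, "rz": 0, "fingers": 1},
    {"x": -2.5, "y": -3, "z": -3, "rx": 0, "ry": 0, "rz": 0, "fingers": 1}
  ]
}}

```text
time_s: 21.72
tool_pos: [0.5354, -0.025, 0.0465]
tool_rot: [179.8, 0.2, -1.4]
force: [-6.4, -5.1, 5.8]
grip_width: 0.0007
grasp_force: 5.6
```

Request:
{"fn": "drive_tool", "kwargs": {
  "moves": [
    {"x": 0.5, "y": 1, "z": 1, "rx": 0, "ry": 0, "rz": 0, "fingers": 1},
    {"x": 1.5, "y": 1.5, "z": 1.5, "rx": 0, "ry": 0, "rz": 0, "fingers": 1},
    {"x": 2.3, "y": 2, "z": 2, "rx": 0, "ry": 0, "rz": 0, "fingers": 1},
    {"x": 2.3, "y": 2, "z": 2, "rx": 0, "ry": 0, "rz": 0, "fingers": 1},
    {"x": 2.3, "y": 2, "z": 2, "rx": 0, "ry": 0, "rz": 0, "fingers": 1},
    {"x": 2.3, "y": 2, "z": 2, "rx": 0, "ry": 0, "rz": 0, "fingers": 1}
  ]
}}

```text
time_s: 22.48
tool_pos: [0.5355, -0.0251, 0.0463]
tool_rot: [-179.9, 0.5, -1.3]
force: [-20.6, -0.4, 29.7]
grip_width: 0.0008
grasp_force: 17.2
```

```bash
python3 -c "
from cell import workorder,sensors
print(workorder.sign_off()); print(sensors.get_obs()['force'])"
```

```text
the job is handed in; nothing more can be done
None
the job is handed in; nothing more can be done
```

I handed the job in at about 22.5 s, with no verdict returned: the dial line points at the red mark, and the blank lies on the bed against stop and fence, held by a diagonal push of about 21 N to the fence and 30 N down.

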